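Fit the missing stop to the sloping work board

ROBOT

A 7-joint arm with a two-finger parallel gripper is mounted at the origin on the work surface. World frame = base frame: x ahead of the robot, y to its left, z up, the work surface at z = 0. Lengths are in mm, angles in rad, forces in N, time in s.
With the tool pointing down it reaches from about 400 to 875 mm from the base axis. Payload 4.4 kg.
Tool frame: the origin (TCP) lies midway between the tips of the shut fingers; the grasp point (between the pads) lies 19 mm behind it (ctrl.pinch_z is the distance from the TCP to the grasp point, in mm); z points along the fingers, y is the line along which they close (so a half turn about z gives the same grasp; the last joint's range is limited). The gripper opens to 85 mm and grips with 20 to 120 N. Pads are 22 mm wide; open, the fingers measure 114 mm over their backs; the gripper's body (76 mm by 85 mm) begins 54 mm behind the grasp point. The pads swing forward as they close: fully open they stand 13 mm farther back than shut.
Start: joints at [-0.066, 0.628, 0.038, 1.517, -0.027, 0.996, -0.02], TCP at [650.014, 0.027, 231.313] pointing down, gripper open.
Joint ranges: [-3.06, 3.06], [-0.37, 2.12], [-1.25, 1.32], [0.18, 2.47], [-1.1, 4.24], [0.23, 1.98], [-2.94, 2.94]. Speed limits (rad/s): [2.57, 2.57, 3.14, 3.14, 3.14, 3.14, 3.14].

INTERFACE

Orientations are given as [roll, pitch, yaw] about the fixed x, y, z axes, in that order (R = Rz(yaw) Ry(pitch) Rx(roll)).
In Python, from cell import read_state, cams, order, ctrl gives the robot as it stands.
- The arm moves only by the tool move_arm, never from a script. Its argument "targets" is text: rows parted by semicolons, each of 7 numbers parted by spaces: the gripper's target within -1 to 1 (fully open at 1, half-way at 0, shut at -1), then the shift along the tool's x, y, z in cm, then the turn, a rotation vector about the tool's x, y, z in degrees. A call has 1 to 5 rows; each row shifts and turns the commanded pose from where the row before left it, along the tool's axes as they then stand; what a row does not reach is not made up. A row lasts 1/12 s, in which the tool goes at most 41.7 mm and 7.16 degrees, less where a joint would pass 70% of its speed; a pose out of reach is approached as far as the arm can. A call with a gripper value outside its range is refused whole. The fingers move at their own pace and stop on an object; the grip force is fixed at half the most. Time passes only in rows, so rows that do not move let the fingers close. It gives the time, the measured TCP pose, the force, the opening and the grip force at its end, in the units of the state.
- read_state(): the state, without advancing time (a new reading comes with each control period).
- cams.get_image(name): name is "scene" or "side" or "wrist"; returns a dict with "color" (384x512x3 uint8, red, green, blue), "fovy" (degrees; the focal length in pixels is half the picture's height over the tangent of half this angle, whatever the lens; pixels are square), "cx", "cy" (the principal point, pixels), "rvec" (rotation vector, rad) and "tvec" (3), from world to camera coordinates, as OpenCV has them. Camera axes: x right, y down, z forward; pixel columns grow to the right and rows downward; lengths in mm; the calibration is good to about 2 mm. A picture is of the moment at which its call begins. There is no depth.
- order.finish_job(): hands the job in; it is judged then, once.
The state is a dict: "clock": time; "qpos": joint angles; "qd": joint speeds; "tau": joint torques, N m; "eef_pos": TCP position; "tool_rot": TCP orientation; "force": force on the tool from outside, world axes, zero at the start; "torque": the same for the moment, N m; "width": finger opening in mm; "gripper_force": force on a finger pad.
Only numpy, scipy, OpenCV 4.12 (cv2) and the standard library are available. Lean on these libraries where they do the work, as an engineer would, in place of code of your own. Each camera call takes 0.05 s, during which the arm holds its last target. There are 200 camera calls.

TASK

Lift the spare wooden stop straight up out of its interlocking holder and press its round foot into the empty blind hole near the low edge of the sloping work board, until its shoulders lie flush on the slope. Set it with its long side level across the slope, like the stop already fitted beside it, and let go. Leave the bowl, the two bottles and the brush where they are.

Things in the scene. Friction and masses are not known exactly. Their poses are not given: they have to be found in the camera images.
- stop_mid (a point): Centre, half-way up on its axis, of the loose light-wood stop, 110 mm tall, about 110 g. z from foot to grip, y along its long side, x through its thickness; same when turned half round. From the foot up: round square-edged dowel 22 mm diameter, 32 mm long; H-shaped waist 30 mm tall, whose underside is the shoulder; flat grip 48 mm tall. Starts upright in the holder.
- stop_grip (a point): Where to take the stop, 33 mm above its centre, on its axis, same axes: the flat grip is 26 mm in x, 50 mm in y, and reaches from 26 mm below to 22 mm above this point. Fingers close along x. The H waist below it, seen from above: a bar 26 mm in x with a flange 46 mm in x and 14 mm in y at each end, 70 mm in y over all.
- holder: Fixed wooden holder left or right of the slope. Base 130 (x) by 86 (y) by 10 mm; two blocks at +x and -x, tops 70 mm above the table, have tongues filling the notches of the stop's H (1.5 mm play): the stop leaves only straight up and must rise 60 mm before its foot clears them. Origin under the middle, z up; the stop's foot stands there on the base, axes parallel.
- socket: The empty blind hole, 23.5 mm diameter, 38 mm deep, no chamfer. Origin at the centre of its mouth on the slope's face; z is the hole's axis out of the slope, leaning 30 degrees from vertical, away from the robot; x points down the slope, y level across it. When the stop is home, its centre is 23 mm out from the mouth along z.
- slope: Fixed light-wood board, 200 mm along the slope, 270 mm wide, 46 mm thick, tilted 30 degrees, low edge away from the robot. Origin on the table under its middle, x to the low edge, z up. Two holes, 45 mm down-slope of its middle and 66 mm to either side: at +y a fixed stop of the same shape stands 78 mm out from the face; at -y is the empty hole.
- bowl: Steel bowl, 140 mm across, 55 mm high, on the side of the sloping board away from the holder. Origin at its underside. Leave alone.
- paste_bottle: Brown glass bottle, 60 mm across, 190 mm tall, beyond the holder or bowl. Origin at its underside. Leave alone.
- flask: Pale green drinking flask, 68 mm across, 200 mm tall, beyond the holder or bowl. Origin at its underside. Leave alone.
- brush: Brush with a wooden handle, 200 mm long, lying on the table beyond the low edge of the sloping board. Leave alone.
Not all that is in view belongs to the job. There is more than one size of the part that bears stop_mid; the job needs the largest.

How it is judged (in metres and radians):
On the way:
1. the stop has been drawn straight up out of the interlock: at least 40 mm up, upright, still over its place in the holder (z of stop_mid in the frame of holder above 0.105 m and horizontal distance between stop_mid and holder below 0.015 m and angle between stop_mid's own z axis and vertical below 0.2 rad), for 0.05 s.
At the end, for the whole second after the job is handed in: The stop is seated in the empty hole: shoulder within 3.5 mm of the slope's face, centred within 4 mm, its axis within 4.5 degrees of the hole's, its long side within 17 degrees of level across the slope (either way round), released and at rest (z of stop_mid in the frame of socket between 0.018 and 0.0265 m and x of stop_mid in the frame of socket between -0.004 and 0.004 m and y of stop_mid in the frame of socket between -0.004 and 0.004 m and angle between the z axis of stop_mid and the z axis of socket, either way round below 0.08 rad and angle between the y axis of stop_mid and the y axis of socket, either way round below 0.3 rad and linear speed of stop below 0.01 m/s); the robot touches nothing.
It fails at once if the bowl is pushed more than 40 mm (distance of bowl from where it was at the start of the episode above 0.04 m).
It fails at once if the brown bottle is pushed more than 40 mm (distance of paste_bottle from where it was at the start of the episode above 0.04 m).
It fails at once if the flask is pushed more than 40 mm (distance of flask from where it was at the start of the episode above 0.04 m).
It fails at once if the brush is pushed more than 40 mm (distance of brush from where it was at the start of the episode above 0.04 m).
It fails at once if the bowl, the brown bottle or the flask is knocked over (angle between any of bowl, paste_bottle, flask's own z axis and vertical above 0.5 rad).
It also fails if it takes over 51 s, if anything falls off the work surface, if the arm or the gripper's body presses on something with over 40 N, if the wrist force passes 120 N, or if a joint passes its speed limit or range.

## Working session

There is one attempt and no reset: what is moved stays moved. The work goes in short steps, Python scripts to look and compute and a tool call to move; the robot and the scene stay as the last step left them, time stands still between calls to the robot, and variables do not carry over. Pictures are saved under pics/ and viewed, at most 10 in all, crops included, and the job is handed in when it is done.

Besides the shell and the picture viewer there is one more tool, called after ">>>" as name(argument=value, ...) on one line, values as JSON. move_arm: Moves the arm, as the interface text tells. Its arguments: {"type":"object","properties":{"targets":{"type":"string"}},"required":["targets"]}

```bash
mkdir -p pics; ls; cat > h.py <<'E'
import numpy as np, cv2
from cell import read_state, cams, order, ctrl
from scipy.spatial.transform import Rotation as Ro
def cam(n):
    d=cams.get_image(n); h=d['color'].shape[0]
    f=h/2/np.tan(np.radians(d['fovy'])/2)
    d['K']=np.array([[f,0,d['cx']],[0,f,d['cy']],[0,0,1]]); d['R']=cv2.Rodrigues(np.array(d['rvec'],float))[0]; d['t']=np.array(d['tvec'],float).ravel(); return d
def save(d,p): cv2.imwrite(p,d['color'][:,:,::-1])
def proj(d,P):
    c=np.atleast_2d(P)@d['R'].T+d['t']; q=c@d['K'].T; return q[:,:2]/q[:,2:]
def ray(d,uv):
    v=d['R'].T@np.linalg.inv(d['K'])@np.array([uv[0],uv[1],1.]); return -d['R'].T@d['t'], v/np.linalg.norm(v)
def onz(d,uv,z):
    o,v=ray(d,uv); return o+v*(z-o[2])/v[2]
E
python3 - <<'E'
from h import *
for n in ("scene","side","wrist"):
    d=cam(n); cv2.imwrite(f'pics/{n}.png',d['color'][:,:,::-1]); np.save(f'{n}.npy',d,allow_pickle=True)
    print(n,d['fovy'],ray(d,(256,192)))
a=[cv2.resize(cv2.imread(f'pics/{n}.png'),(800,600)) for n in ("scene","side")]
for n,i in zip("ab",a): cv2.imwrite(f'pics/{n}.png',i)
print(ctrl.pinch_z, read_state())
E
```

```text
pics
scene 51.67939643526444 (array([1475.10663112,  247.22359172,  819.26595924]), array([-0.75504458, -0.18113929, -0.63015573]))
side 56.79423116007571 (array([214.45271115, 775.76709145, 807.55760233]), array([ 0.33105532, -0.68355557, -0.65050301]))
wrist 68.83648315979349 (array([650.41228537,  69.99732845, 372.99936449]), array([-0.00409989, -0.27099113, -0.96257311]))
18.700000000000003 {'clock': 0.15, 'qpos': array([-0.06579093,  0.62917247,  0.03844554,  1.5181239 , -0.02700291,
        0.99628819, -0.02000071]), 'qd': array([-0.0004013 , -0.00246759,  0.00023288, -0.00286676, -0.00077162,
       -0.00123215,  0.00091931]), 'tau': array([ 2.19518879e-03, -5.63800478e+01,  1.22790758e+00, -1.93650573e+01,
        1.11919764e-02,  7.40401709e-03, -1.44664841e-05]), 'eef_pos': array([6.49532601e+02, 2.95435318e-02, 2.30579735e+02]), 'tool_rot': array([-3.14011842e+00,  4.72949666e-06,  1.57078760e+00]), 'force': array([ 0.27897955, -0.17149343, -0.04211004]), 'torque': array([-0.01347484,  0.05479093,  0.01517127]), 'gripper_force': 0.0, 'width': 85.25650945705762}
```

View pics/a.png

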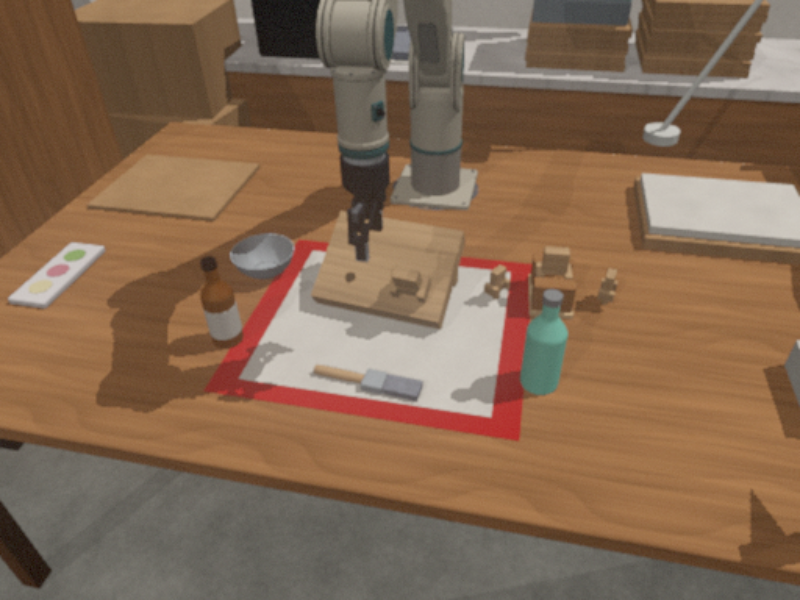

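View pics/b.png

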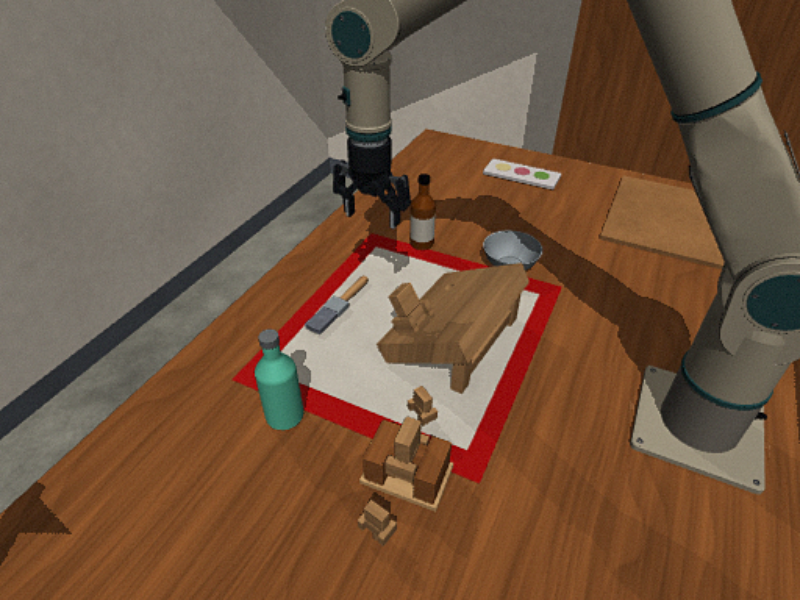

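View pics/wrist.png

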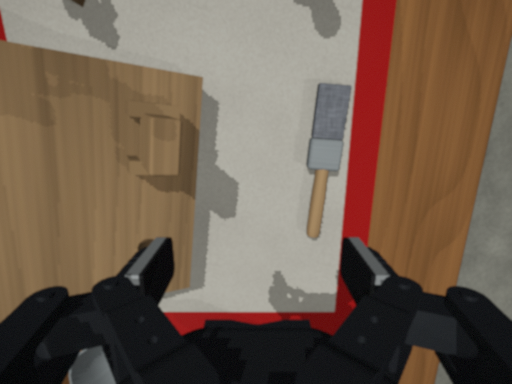

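The scene picture shows the holder with the stop at about (553,285), the slope at (390,270), its empty hole at (350,277), and the fixed stop at (408,285). In the side view the holder is at (408,460). Two smaller stops lie loose next to the holder.

```bash
cat >> h.py <<'E'
def tri(ds,uvs):
    A=np.zeros((3,3));b=np.zeros(3)
    for d,uv in zip(ds,uvs):
        o,v=ray(d,uv);M=np.eye(3)-np.outer(v,v);A+=M;b+=M@o
    return np.linalg.solve(A,b)
def load(n): return np.load(n+'.npy',allow_pickle=True).item()
E
python3 - <<'E'
from h import *
np.set_printoptions(precision=1,suppress=True)
S,D,W=load('scene'),load('side'),load('wrist');k=.64
t=lambda a,b:tri((S,D),(np.array(a)*k,np.array(b)*k))
print('grip top c',t((556,251),(409,425)))
print('fixed stop top',t((408,275),(402,290)))
print('flask',t((553,296),(268,338)),'bottle',t((209,262),(425,178)))
for z in(40,): print([onz(W,u,z) for u in((201,77),(190,290),(150,243))])
s=D['color'][220:400,190:340]; cv2.imwrite('pics/c.png',np.hstack([cv2.resize(D['color'][150:350,210:310],(400,800//1)[:2] if 0 else (300,600)),cv2.resize(S['color'][130:210,190:390],(500,200))[:200].repeat(3,0)[:600]])[:,:,::-1]) if 0 else None
E
```

```text
grip top c [426.1 311.8 119.6]
fixed stop top [568.7  43.2 130.1]
flask [671.5 305.8 194.7] bottle [ 670.9 -295.   184.3]
[array([588.2, 108.4,  40. ]), array([ 558.5, -163.3,   40. ]), array([510.9, -92.8,  40. ])]
```

>>> move_arm(targets="1 2.6 -2.2 -0.3 0 0 0; 1 2.6 -2.2 -0.3 0 0 0; 1 2.6 -2.2 -0.3 0 0 0; 1 2.6 -2.2 -0.3 0 0 0; 1 2.6 -2.2 -0.3 0 0 0")

```text
clock: 0.57
eef_pos: [538.6, 131.0, 246.2]
tool_rot: [-3.141, -0.0, 1.57]
force: [-0.3, 1.2, -0.1]
width: 85.3
gripper_force: 0.0
```

>>> move_arm(targets="1 2.6 -2.2 -0.3 0 0 0; 1 2.6 -2.2 -0.3 0 0 0; 1 2.6 -2.2 -0.3 0 0 0; 1 2.6 -2.2 -0.3 0 0 0; 1 2.6 -2.2 -0.3 0 0 0")

```text
clock: 0.98
eef_pos: [428.6, 261.0, 261.4]
tool_rot: [-3.141, 0.0, 1.571]
force: [0.1, 0.7, 1.0]
width: 85.7
gripper_force: 0.0
```

>>> move_arm(targets="1 0 0 0 0 0 0; 1 0 0 0 0 0 0")

```text
clock: 1.15
eef_pos: [428.6, 261.9, 261.5]
tool_rot: [-3.141, -0.001, 1.576]
force: [1.4, -0.9, 0.2]
width: 86.0
gripper_force: 0.0
```

```bash
python3 - <<'E'
from h import *
d=cam('wrist');np.save('w1.npy',d,allow_pickle=True)
save({'color':cv2.resize(d['color'],(768,576))},'pics/w1.png'); s=read_state();print(s['eef_pos'],s['tool_rot'],s['qpos'])
E
```

```text
[429.84362744 260.20528389 261.32382401] [3.14131554e+00 3.70089421e-04 1.57242784e+00] [-0.60910091  0.38053143  0.01184039  1.88340724 -0.00511637  0.87766322
 -0.59320682]
```

View pics/w1.png

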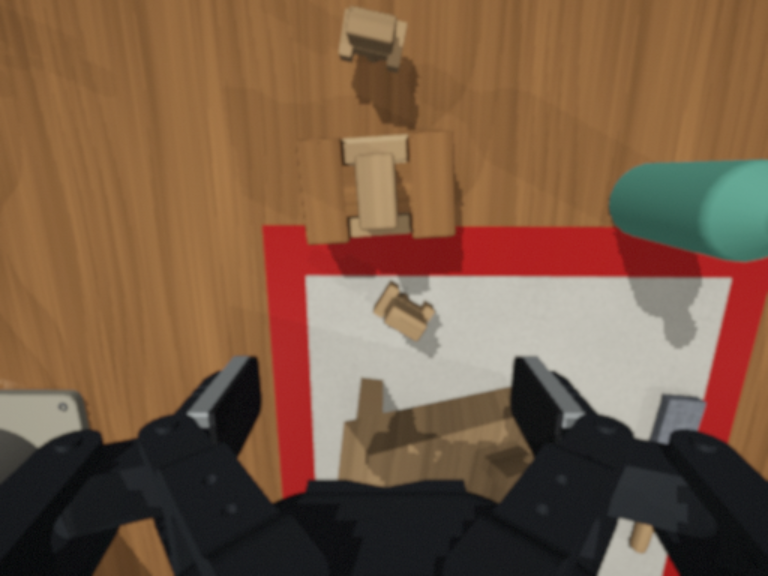

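The stop stands in the holder. Its grip top is about (377,192), running nearly along world y. The block tops span (300–455, 132–243).

```bash
python3 - <<'E'
from h import *
np.set_printoptions(precision=1,suppress=True)
d=load('w1');k=1/1.5
c=np.array([onz(d,(u*k,v*k),120) for u,v in((357,155),(392,153),(397,229),(361,231))])
print(c,c.mean(0)); y=(c[0]+c[1]-c[2]-c[3])/2; print('yaw',np.degrees(np.arctan2(-y[0],y[1])),np.linalg.norm(y))
b=np.array([onz(d,(u*k,v*k),70) for u,v in((300,141),(453,131),(455,237),(306,243))]);print(b,b.mean(0))
x=(b[1]+b[2]-b[0]-b[3])/2; print(np.degrees(np.arctan2(x[1],x[0])),np.linalg.norm(x))
y=(b[0]+b[1]-b[2]-b[3])/2; print('yaw',np.degrees(np.arctan2(-y[0],y[1])),np.linalg.norm(y))
E
```

```text
[[410.8 341.  120. ]
 [433.4 342.3 120. ]
 [437.2 293.4 120. ]
 [412.9 292.  120. ]] [423.6 317.2 120. ]
yaw 3.4461357160132597 49.013610911320804
[[365.  352.4  70. ]
 [479.6 360.   70. ]
 [485.  280.5  70. ]
 [365.9 275.1  70. ]] [423.9 317.   70. ]
3.196752348462869 117.06383854216351
yaw 2.3445443490317603 78.44712855737775
```

>>> move_arm(targets="1 2.85 -0.31 0 0 0 0; 1 2.85 -0.31 0 0 0 -3.1; 1 0 0 3.5 0 0 0; 1 0 0 3.5 0 0 0; 1 0 0 3.5 0 0 0")

```text
clock: 1.62
eef_pos: [425.5, 316.1, 155.3]
tool_rot: [3.139, -0.0, 1.623]
force: [-0.7, -0.5, -0.7]
width: 85.1
gripper_force: 0.0
```

>>> move_arm(targets="1 0 0 0 0 0 0; 1 0 0 0 0 0 0; 1 0 0 0 0 0 0")

```text
clock: 1.87
eef_pos: [425.5, 316.7, 157.6]
tool_rot: [3.14, -0.001, 1.623]
force: [0.8, 0.8, 0.6]
width: 85.1
gripper_force: 0.0
```

```bash
python3 - <<'E'
from h import *
d=cam('wrist');np.save('w2.npy',d,allow_pickle=True)
save({'color':cv2.resize(d['color'],(768,576))},'pics/w2.png'); s=read_state();print(s['eef_pos'],s['tool_rot'],s['qpos'])
E
```

```text
[425.68954628 317.28867721 158.24542592] [ 3.13849006e+00 -1.84122726e-03  1.62333109e+00] [-0.68551236  0.55700175 -0.01198614  1.92748719  0.01105808  0.65357844
 -0.65191082]
```

View pics/w2.png

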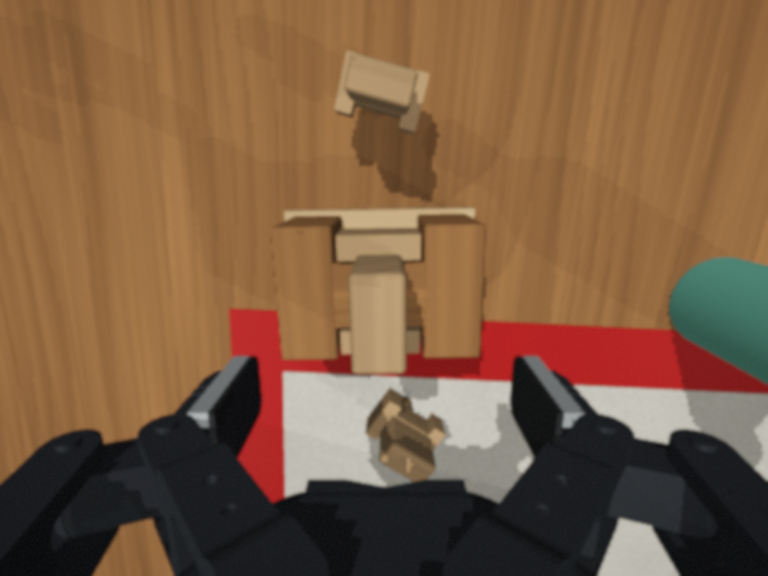

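The grip top spans (351–406, 268–374), square to the tool.

```bash
python3 - <<'E'
from h import *
np.set_printoptions(precision=1,suppress=True)
d=load('w2');k=1/1.5
c=np.array([onz(d,(u*k,v*k),120) for u,v in((351.5,268),(404.5,268),(406,374),(351,373.5))])
print(c,c.mean(0)); y=(c[0]+c[1]-c[2]-c[3])/2; print('yaw',np.degrees(np.arctan2(-y[0],y[1])),np.linalg.norm(y))
b=np.array([onz(d,(u*k,v*k),70) for u,v in((275,222),(484,220),(482,357),(278,359))]);print(b,b.mean(0))
s=read_state();R=Ro.from_euler('xyz',s['tool_rot']).as_matrix()
print('tool shift',R.T@(np.r_[c.mean(0)[:2],79]-s['eef_pos']))
E
```

```text
[[410.2 344.4 120. ]
 [433.4 345.6 120. ]
 [437.4 294.4 120. ]
 [411.5 293.3 120. ]] [423.1 319.4 120. ]
yaw 2.989497959624648 51.19169058571284
[[364.4 356.2  70. ]
 [478.  363.1  70. ]
 [486.2 282.3  70. ]
 [364.7 274.7  70. ]] [423.3 319.1  70. ]
tool shift [ 2.1 -2.7 79.2]
```

>>> move_arm(targets="1 0.15 -0.25 2 0 0 0; 1 0 0 2 0 0 0; 1 0 0 2 0 0 0; 1 0 0 1.8 0 0 0; 1 0 0 0 0 0 0")

```text
clock: 2.33
eef_pos: [421.2, 318.0, 77.8]
tool_rot: [-3.141, 0.001, 1.624]
force: [-0.2, 0.3, -0.0]
width: 85.4
gripper_force: 0.0
```

>>> move_arm(targets="-1 0 0 0 0 0 0; -1 0 0 0 0 0 0; -1 0 0 0 0 0 0; -1 0 0 0 0 0 0; -1 0 0 0 0 0 0")

```text
clock: 2.75
eef_pos: [421.8, 318.8, 79.4]
tool_rot: [3.14, -0.001, 1.625]
force: [-0.6, 0.4, 18.8]
width: 26.1
gripper_force: 23.6
```

>>> move_arm(targets="-1 0 0 0 0 0 0; -1 0 0 0 0 0 0; -1 0 0 0 0 0 0; -1 0 0 0 0 0 0; -1 0 0 0 0 0 0")

```text
clock: 3.17
eef_pos: [421.9, 318.9, 79.5]
tool_rot: [3.14, -0.001, 1.625]
force: [-0.6, -0.7, 5.9]
width: 25.3
gripper_force: 59.3
```

>>> move_arm(targets="-1 0 0 -0.7 0 0 0; -1 0 0 -0.7 0 0 0; -1 0 0 -0.7 0 0 0; -1 0 0 -0.7 0 0 0; -1 0 0 -0.7 0 0 0")

```text
clock: 3.58
eef_pos: [421.3, 318.4, 114.2]
tool_rot: [3.141, -0.0, 1.625]
force: [-0.2, -0.1, -1.1]
width: 25.5
gripper_force: 58.9
```

>>> move_arm(targets="-1 0 0 -0.9 0 0 0; -1 0 0 -0.9 0 0 0; -1 0 0 -0.9 0 0 0; -1 0 0 -0.9 0 0 0; -1 0 0 -0.9 0 0 0")

```text
clock: 4.0
eef_pos: [421.3, 318.4, 159.4]
tool_rot: [3.141, -0.0, 1.625]
force: [-0.2, 0.6, -0.8]
width: 25.1
gripper_force: 58.9
```

>>> move_arm(targets="-1 0 0 -2.4 0 0 0; -1 0 0 -2.4 0 0 0; -1 0 0 -2.4 0 0 0; -1 0 0 -2.4 0 0 0; -1 0 0 -2.4 0 0 0")

```text
clock: 4.42
eef_pos: [420.9, 318.1, 280.1]
tool_rot: [-3.142, -0.0, 1.625]
force: [0.4, 1.0, -1.8]
width: 25.1
gripper_force: 58.9
```

```bash
python3 - <<'E'
from h import *
for n in('scene','side'): d=cam(n);np.save(n+'3.npy',d,allow_pickle=True)
W=load('wrist');w1=load('w1')
S=load('scene3')['color'];D=load('side3')['color']
# composite: side crop, scene crop
a=cv2.resize(S[125:215,190:310],(400,300),interpolation=cv2.INTER_CUBIC); b=cv2.resize(D[160:255,230:350],(400,300),interpolation=cv2.INTER_CUBIC)
c=cv2.resize(D[100:340,200:400],(400,300)); e=cv2.resize(W['color'][30:330,0:300],(400,300))
save({'color':np.vstack([np.hstack([a,b]),np.hstack([c,e])])},'pics/m.png')
E
```

```text
(no output)
```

View pics/m.png

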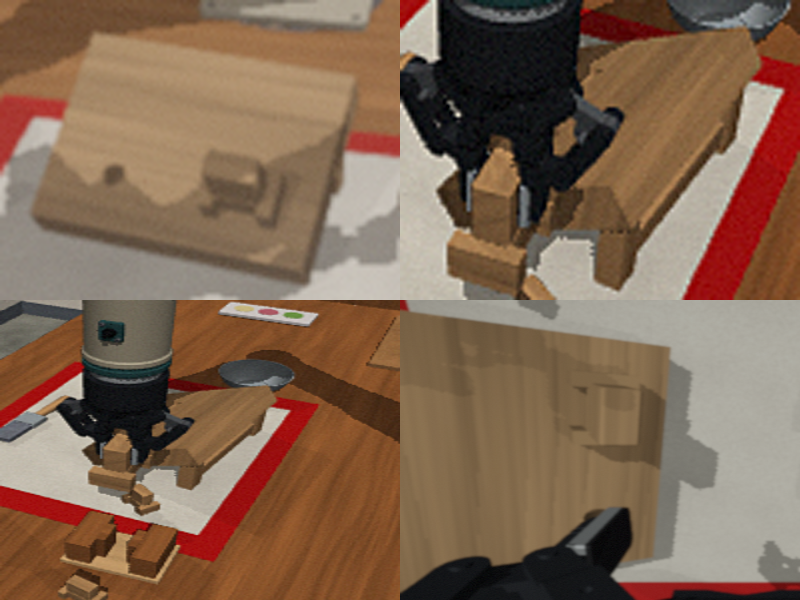

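The stop is out and upright in the gripper. In the scene crop the empty hole is at (112,174), which is full-picture pixel (223.6,177.2).

```bash
cat >> h.py <<'E'
def goal(mouth,psi,tz,ty=0,tx=0):
    "TCP pose: tool axes for hole with slope yaw psi(deg); offsets along socket axes in mm"
    Rs=(Ro.from_euler('z',psi,degrees=True)*Ro.from_euler('y',30,degrees=True)).as_matrix()
    Rt=Rs@np.array([[0,1,0],[1,0,0],[0,0,-1.]])   # tool x=sock y, tool y=sock x, tool z=-sock z
    return np.array(mouth)+Rs@[tx,ty,tz],Rt
def delta(p,Rt):
    s=read_state();R=Ro.from_euler('xyz',s['tool_rot']).as_matrix()
    print('shift now-frame',R.T@(p-s['eef_pos']),'shift goal-frame',Rt.T@(p-s['eef_pos']),'turn',np.degrees(Ro.from_matrix(R.T@Rt).as_rotvec()),'pos',s['eef_pos'],'goal',p)
E
python3 - <<'E'
from h import *
np.set_printoptions(precision=1,suppress=True)
S=load('scene3');W=load('wrist')
for z in(50,62,75): print(z,onz(S,(223.6,177.2),z), onz(W,(201,77),z-20))
print(proj(W,[[516,-84,62]]))
m=onz(S,(223.6,177.2),62)
delta(*goal(m,-6.2,150,-55))
E
```

```text
50 [498.6 -93.4  50. ] [586.4 109.6  30. ]
62 [513.8 -88.1  62. ] [588.6 108.2  42. ]
75 [530.3 -82.3  75. ] [591.  106.7  55. ]
[[146.8 244.5]]
shift now-frame [-479.1  133.1   89.3] shift goal-frame [-450.8  226.6  -25.9] turn [30.3  2.1  9.2] pos [423.2 319.9 282.7] goal [ 582.4 -150.9  191.9]
```

>>> move_arm(targets="-1 -3.9 1.1 0 0 0 0; -1 -3.9 1.1 0 0 0 0; -1 -3.9 1.1 0 0 0 0; -1 -3.9 1.1 0 0 0 0; -1 -3.9 1.1 0 0 0 0")

```text
clock: 4.93
eef_pos: [486.3, 124.7, 277.9]
tool_rot: [-3.14, 0.0, 1.625]
force: [0.7, -0.3, -0.7]
width: 25.1
gripper_force: 59.0
```

>>> move_arm(targets="-1 -3.9 1.1 0 0 0 0; -1 -3.9 1.1 0 0 0 0; -1 -3.9 1.1 0 0 0 0; -1 -3.9 1.1 0 0 0 0; -1 -3.9 1.1 0 0 0 0")

```text
clock: 5.35
eef_pos: [551.8, -67.0, 277.8]
tool_rot: [-3.14, -0.0, 1.625]
force: [0.6, -0.0, -0.6]
width: 25.7
gripper_force: 59.0
```

>>> move_arm(targets="-1 -3.9 1.1 0 0 0 0; -1 -3.9 1.1 0 0 0 0; -1 0 0 0 6.1 0.4 1.8; -1 0 0 0 6.1 0.4 1.8; -1 0 0 0 6.1 0.4 1.8")

```text
clock: 5.77
eef_pos: [578.0, -142.6, 278.9]
tool_rot: [-2.818, -0.006, 1.525]
force: [-1.0, 0.6, -1.1]
width: 25.4
gripper_force: 59.4
```

>>> move_arm(targets="-1 0 0 0 6.1 0.4 1.8; -1 0 0 0 6.1 0.4 1.8; -1 0 0 0 0 0 0")

```text
clock: 6.02
eef_pos: [578.9, -141.1, 271.0]
tool_rot: [-2.596, 0.007, 1.466]
force: [-0.3, 0.9, -4.4]
width: 25.2
gripper_force: 59.5
```

```bash
python3 - <<'E'
from h import *
np.set_printoptions(precision=1,suppress=True)
delta(*goal([513.8,-88.1,62],-6.2,150,-55)); print(read_state()['qpos'])
E
```

```text
shift now-frame [-8.8 44.9 65.3] shift goal-frame [-9.3 43.5 66.2] turn [-1.2  0.5 -0. ] pos [ 578.9 -141.1  271. ] goal [ 582.4 -150.9  191.9]
[ 0.1  0.9  0.2  1.1 -0.   1.7  0.1]
```

>>> move_arm(targets="-1 -0.3 1.5 2.2 -1.2 0.5 0; -1 -0.3 1.5 2.2 0 0 0; -1 -0.3 1.5 2.2 0 0 0; -1 0 0 0 0 0 0; -1 0 0 0 0 0 0")

```text
clock: 6.43
eef_pos: [582.5, -151.4, 198.5]
tool_rot: [-2.628, -0.001, 1.462]
force: [0.0, 0.2, -1.0]
width: 25.4
gripper_force: 59.5
```

```bash
python3 - <<'E'
from h import *
np.set_printoptions(precision=2,suppress=True)
d=cam('wrist');np.save('w4.npy',d,allow_pickle=True)
save({'color':cv2.resize(d['color'],(768,576))},'pics/w4.png')
delta(*goal([513.8,-88.1,62],-6.2,150,-55)); print(read_state()['qpos'])
print(1.5*proj(d,[[513.8,-88.1,62]]))
E
```

```text
shift now-frame [0.46 2.87 7.59] shift goal-frame [0.47 2.96 7.55] turn [ 0.73 -0.04 -0.03] pos [ 583.57 -151.47  199.92] goal [ 582.42 -150.88  191.9 ]
[ 0.12  0.9   0.15  1.17 -0.05  1.58  0.14]
[[386.57 191.59]]
```

View pics/w4.png

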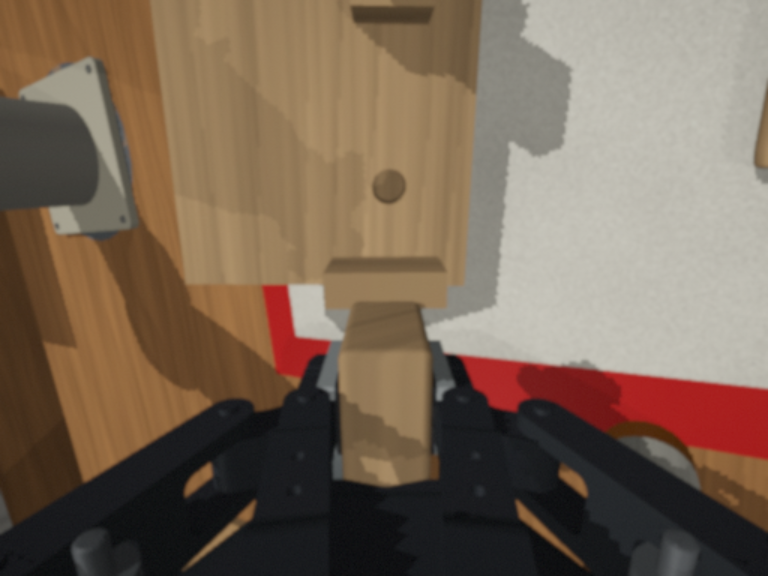

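The empty hole is at (389,186), and the low edge runs (480,0)–(464,284). The held stop's flange spans x 325–446 with its outer top edge at row about 271, so the stop looks straight in the grip.

```bash
cat > m.py <<'E'
from h import *
from scipy.optimize import least_squares
np.set_printoptions(precision=2,suppress=True)
def hole(d,u,v,r=22):
    g=cv2.GaussianBlur(cv2.cvtColor(d['color'],cv2.COLOR_RGB2GRAY),(3,3),0)
    u0,v0=int(u)-r,int(v)-r; c=g[v0:v0+2*r,u0:u0+2*r]
    t,m=cv2.threshold(c,0,255,cv2.THRESH_BINARY_INV+cv2.THRESH_OTSU)
    n,l,st,ce=cv2.connectedComponentsWithStats(m); i=l[r,r]
    cs,_=cv2.findContours((l==i).astype('uint8'),0,1); e=cv2.fitEllipse(max(cs,key=len)); 
    return np.array(e[0])+[u0,v0],e[1],st[i]
E
python3 - <<'E'
from m import *
d=load('w4');S=load('scene3')
print(hole(d,259,124,20)); 
g=cv2.cvtColor(d['color'],cv2.COLOR_RGB2GRAY).astype(float)
for r in (174,177,192,197,201):
    x=g[r-1:r+2].mean(0); gr=np.abs(np.gradient(x)); p=[i for i in range(205,310) if gr[i]>8 and gr[i]>=gr[i-1] and gr[i]>=gr[i+1]]; print('row',r,[(i,round(gr[i])) for i in p])
for c in (235,256,280):
    x=g[:,c-2:c+3].mean(1); gr=np.abs(np.gradient(x)); p=[i for i in range(160,215) if gr[i]>4 and gr[i]>=gr[i-1] and gr[i]>=gr[i+1]]; print('col',c,[(i,round(gr[i])) for i in p])
s=read_state();R=Ro.from_euler('xyz',s['tool_rot']).as_matrix()
P=np.array([[35,-23,7],[35,23,7],[35,-23,37],[35,23,37],[21,-23,7],[21,23,7.]])
print('pred flange',proj(d,s['eef_pos']+P@R.T))
print('cam in tool',R.T@(ray(d,(0,0))[0]-s['eef_pos']), R.T@d['R'].T)
E
```

```text
(array([259.04, 124.31]), (21.15146827697754, 23.01474952697754), array([  9,   9,  23,  24, 411], dtype=int32))
row 174 [(219, 12), (294, 9)]
row 177 [(218, 12), (296, 12)]
row 192 [(215, 22)]
row 197 [(215, 22)]
row 201 [(216, 22)]
col 235 [(171, 11), (181, 10), (202, 5)]
col 256 [(171, 15), (181, 10), (201, 12)]
col 280 [(171, 16), (181, 12), (202, 14)]
pred flange [[213.66 180.05]
 [298.47 180.13]
 [220.68 169.38]
 [291.95 169.44]
 [214.7  204.57]
 [297.45 204.67]]
cam in tool [  69.92    0.81 -141.06] [[ 0.   -0.96 -0.27]
 [ 1.    0.   -0.  ]
 [ 0.   -0.27  0.96]]
```

```bash
cat >> m.py <<'E'
def Rs(psi): return (Ro.from_euler('z',psi,degrees=True)*Ro.from_euler('y',30,degrees=True)).as_matrix()
def fit(obs,x0=(513.8,-88,62,-6.2)):
    # obs: (cam, socket-frame point with None for free coordinate, uv)
    k=sum(o[1][1] is None for o in obs)
    def f(x):
        r=[];j=4
        for d,p,uv in obs:
            p=list(p)
            if p[1] is None: p[1]=x[j]; j+=1
            r+=list(proj(d,x[:3]+Rs(x[3])@np.array(p,float))[0]-np.array(uv))
        return r
    s=least_squares(f,list(x0)+[100.]*k); return s.x,s.fun
E
python3 - <<'E'
from m import *
d=load('w4');S=load('scene3');k=1/1.5
o=[(d,(0,0,0),(259.04,124.31)),(d,(55,-69,0),(464*k,285*k)),(d,(-145,-69,0),(187*k,285*k)),(d,(55,None,0),(480*k,0)),(d,(-145,None,0),(152*k,0))]
x,r=fit(o);print(x,r)
x2,r=fit(o+[(S,(0,0,0),(223.6,177.2))]);print(x2,r)
for _ in range(3): s=read_state();print(s['eef_pos'],s['tool_rot'])
delta(*goal(x[:3],x[3],130,0))
E
```

```text
[517.52 -85.3   64.84  -6.51 111.4  109.8 ] [ 0.22  0.42 -0.15 -0.12  0.46 -0.42  0.12  0.01 -0.57  0.07]
[517.55 -85.35  64.88  -6.51 111.43 109.81] [ 0.23  0.47 -0.14 -0.07  0.45 -0.38  0.14  0.01 -0.58  0.07  0.44  0.07]
[ 583.57 -151.47  199.92] [-2.63 -0.    1.46]
[ 583.57 -151.47  199.92] [-2.63 -0.    1.46]
[ 583.57 -151.47  199.92] [-2.63 -0.    1.46]
shift now-frame [58.29  4.16 23.48] shift goal-frame [58.26  4.22 23.55] turn [0.73 0.11 0.24] pos [ 583.57 -151.47  199.92] goal [582.1  -92.66 177.42]
```

>>> move_arm(targets="-1 2 0.2 1 0.7 0.1 0.2; -1 2 0.2 1 0 0 0; -1 1.86 0.02 1.2 0 0 0; -1 0 0 1.5 0 0 0; -1 0 0 0 0 0 0")

```text
clock: 6.9
eef_pos: [569.7, -88.8, 156.5]
tool_rot: [-2.617, -0.001, 1.461]
force: [-0.1, -0.1, -2.0]
width: 25.2
gripper_force: 59.5
```

>>> move_arm(targets="-1 0 0 1 0 0 0; -1 0 0 0.7 0 0 0; -1 0 0 0 0 0 0; -1 0 0 0 0 0 0")

```text
clock: 7.23
eef_pos: [562.5, -90.9, 142.2]
tool_rot: [-2.619, 0.001, 1.457]
force: [0.2, -0.1, -1.2]
width: 25.3
gripper_force: 59.6
```

```bash
python3 - <<'E'
from m import *
delta(*goal([517.5,-85.3,64.9],-6.5,75,.3))
d=cam('wrist');delta(*goal([517.5,-85.3,64.9],-6.5,75,.3));cam('wrist');delta(*goal([517.5,-85.3,64.9],-6.5,75,.3))
np.save('w5.npy',d,allow_pickle=True);S=cam('scene');D=cam('side');print(read_state()['qpos'])
a=cv2.resize(S['color'][140:215,185:285],(400,300),interpolation=cv2.INTER_CUBIC); b=cv2.resize(D['color'][140:230,220:340],(400,300),interpolation=cv2.INTER_CUBIC)
save({'color':np.vstack([np.hstack([a,b]),cv2.resize(d['color'][150:342],(800,300))])},'pics/n.png')
E
```

```text
shift now-frame [ 0.78 -0.64 14.63] shift goal-frame [ 0.77 -0.63 14.63] turn [ 0.05  0.02 -0.04] pos [562.51 -90.91 142.21] goal [554.79 -89.25 129.85]
shift now-frame [ 0.66 -0.89 14.72] shift goal-frame [ 0.66 -0.88 14.72] turn [ 0.07  0.02 -0.02] pos [562.78 -90.82 142.16] goal [554.79 -89.25 129.85]
shift now-frame [ 0.56 -0.99 14.61] shift goal-frame [ 0.55 -0.97 14.62] turn [ 0.07  0.02 -0.02] pos [562.83 -90.72 142.03] goal [554.79 -89.25 129.85]
[ 0.05  0.92  0.13  1.32 -0.08  1.43  0.07]
```

View pics/n.png

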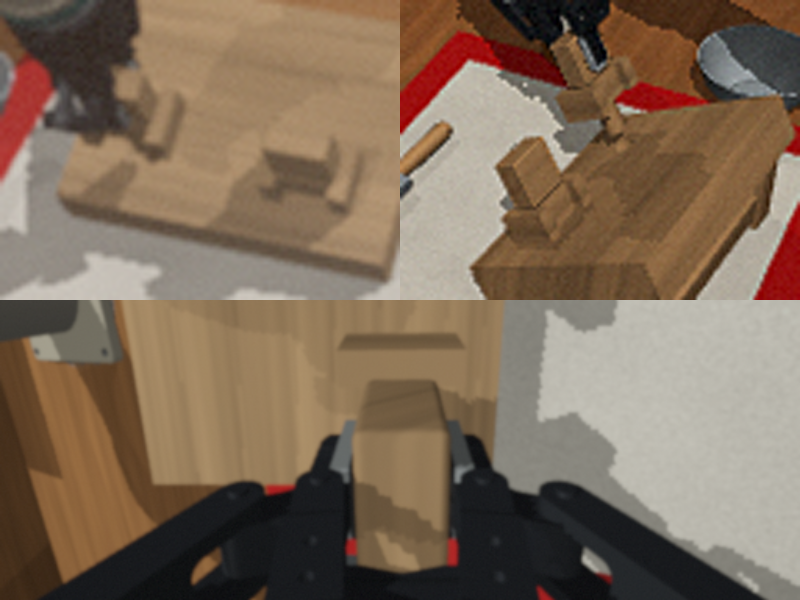

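The held stop hangs just above the hole, parallel to the fitted stop. Now I'll go in slowly.

>>> move_arm(targets="-1 0.06 -0.09 0.7 0 0 0; -1 0 0 0.7 0 0 0; -1 0 0 0 0 0 0; -1 0 0 0 0 0 0")

```text
clock: 7.77
eef_pos: [553.7, -88.6, 129.0]
tool_rot: [-2.616, 0.0, 1.458]
force: [0.0, 0.0, -1.6]
width: 25.3
gripper_force: 59.6
```

```bash
python3 - <<'E'
from m import *
delta(*goal([517.5,-85.3,64.9],-6.5,69,.3)); print(read_state()['force'])
E
```

```text
shift now-frame [-0.52  0.57  4.64] shift goal-frame [-0.52  0.56  4.65] turn [-0.13  0.02  0.02] pos [553.7  -88.6  128.96] goal [551.81 -88.91 124.66]
[ 0.03  0.01 -1.59]
```

>>> move_arm(targets="-1 0 0 0.2 0 0 0; -1 0 0 0.2 0 0 0; -1 0 0 0.2 0 0 0; -1 0 0 0.1 0 0 0")

```text
clock: 8.1
eef_pos: [550.8, -88.0, 123.3]
tool_rot: [-2.617, -0.0, 1.458]
force: [-0.7, 1.2, -0.9]
width: 25.5
gripper_force: 59.6
```

>>> move_arm(targets="-1 0 0 0.1 0 0 0; -1 0 0 0.1 0 0 0")

```text
clock: 8.27
eef_pos: [549.8, -87.9, 121.5]
tool_rot: [-2.617, -0.0, 1.458]
force: [0.4, 2.0, -0.7]
width: 25.4
gripper_force: 59.6
```

```bash
python3 - <<'E'
from m import *
s=read_state();R=Ro.from_euler('xyz',s['tool_rot']).as_matrix();print(R.T@s['force'],R.T@s['torque'])
delta(*goal([517.5,-85.3,64.9],-6.5,69,.3))
E
```

```text
[1.99 0.5  0.53] [-0.5   0.35 -0.06]
shift now-frame [-0.78  0.27 -3.83] shift goal-frame [-0.78  0.28 -3.83] turn [-0.06 -0.    0.03] pos [549.76 -87.88 121.48] goal [551.81 -88.91 124.66]
```

>>> move_arm(targets="-1 0 0 0.2 0 0 0; -1 0 0 0.2 0 0 0; -1 0 0 0.2 0 0 0")

```text
clock: 8.52
eef_pos: [546.8, -87.6, 116.3]
tool_rot: [-2.617, -0.0, 1.458]
force: [-0.5, 2.3, -0.2]
width: 25.7
gripper_force: 59.6
```

```bash
python3 - <<'E'
from m import *
s=read_state();R=Ro.from_euler('xyz',s['tool_rot']).as_matrix();print(R.T@s['force'],R.T@s['torque'])
delta(*goal([517.5,-85.3,64.9],-6.5,37,.3))
E
```

```text
[ 2.26 -0.53  0.58] [-0.35  0.46 -0.  ]
shift now-frame [-0.77  0.31 22.19] shift goal-frame [-0.77  0.29 22.19] turn [-0.05 -0.    0.03] pos [546.78 -87.55 116.3 ] goal [535.92 -87.1   96.94]
```

>>> move_arm(targets="-1 0.03 0 0.3 0 0 0; -1 0 0 0.3 0 0 0; -1 0 0 0.3 0 0 0; -1 0 0 0.3 0 0 0; -1 0 0 0.3 0 0 0")

```text
clock: 8.93
eef_pos: [539.3, -86.6, 103.2]
tool_rot: [-2.617, 0.0, 1.458]
force: [0.4, 0.9, 0.2]
width: 25.4
gripper_force: 59.6
```

>>> move_arm(targets="-1 0 0 0.2 0 0 0; -1 0 0 0.2 0 0 0")

```text
clock: 9.1
eef_pos: [537.4, -86.4, 99.8]
tool_rot: [-2.617, 0.0, 1.458]
force: [-0.5, 1.8, 0.4]
width: 25.2
gripper_force: 59.6
```

>>> move_arm(targets="-1 0 0 0.1 0 0 0; -1 0 0 0.1 0 0 0")

```text
clock: 9.27
eef_pos: [537.2, -86.6, 99.6]
tool_rot: [-2.619, 0.0, 1.458]
force: [1.2, 0.4, 12.3]
width: 25.2
gripper_force: 61.2
```

```bash
python3 - <<'E'
from m import *
s=read_state();R=Ro.from_euler('xyz',s['tool_rot']).as_matrix();print(R.T@s['force'],R.T@s['torque'])
delta(*goal([517.5,-85.3,64.9],-6.5,37,.3))
E
```

```text
[  0.58  -5.15 -11.2 ] [ 0.53  0.73 -0.07]
shift now-frame [-0.68  0.24  2.88] shift goal-frame [-0.68  0.25  2.88] turn [0.04 0.01 0.01] pos [537.21 -86.56  99.56] goal [535.92 -87.1   96.94]
```

>>> move_arm(targets="-1 0 0 0.1 0 0 0; -1 0 0 0.1 0 0 0; -1 0 0 0 0 0 0")

```text
clock: 9.52
eef_pos: [537.2, -86.6, 99.6]
tool_rot: [-2.621, -0.0, 1.457]
force: [2.4, 0.8, 16.4]
width: 25.8
gripper_force: 61.8
```

```bash
python3 - <<'E'
from m import *
s=read_state();R=Ro.from_euler('xyz',s['tool_rot']).as_matrix();print(R.T@s['force'],R.T@s['torque'])
delta(*goal([517.5,-85.3,64.9],-6.5,37,.3))
D=cam('side');S=cam('scene');d=cam('wrist');np.save('w6.npy',d,allow_pickle=True)
a=cv2.resize(S['color'][140:215,185:285],(400,300),interpolation=cv2.INTER_CUBIC); b=cv2.resize(D['color'][150:225,235:335],(400,300),interpolation=cv2.INTER_CUBIC)
save({'color':np.vstack([np.hstack([a,b]),cv2.resize(d['color'][150:342],(800,300))])},'pics/p.png')
E
```

```text
[  1.07  -6.17 -15.35] [ 0.95  0.75 -0.02]
shift now-frame [-0.67  0.28  2.85] shift goal-frame [-0.67  0.29  2.85] turn [0.15 0.   0.  ] pos [537.16 -86.57  99.56] goal [535.92 -87.1   96.94]
```

View pics/p.png

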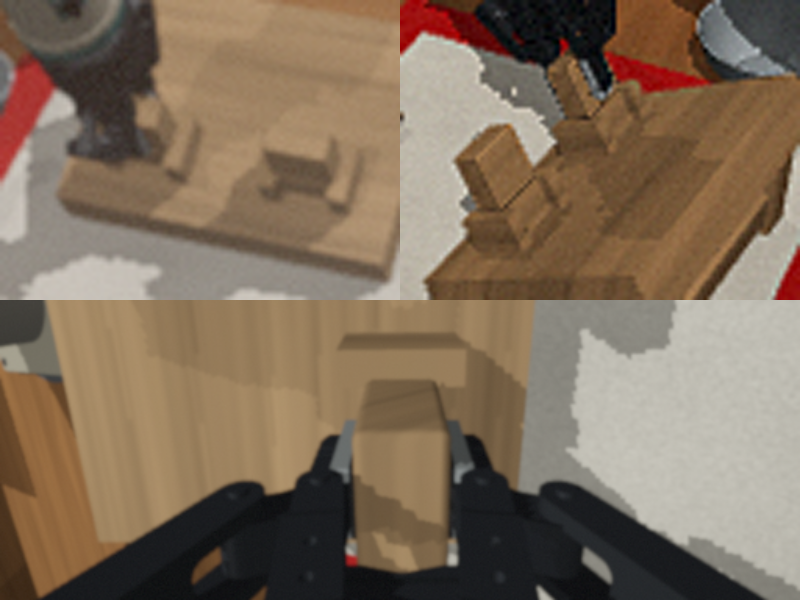

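The shoulders look flush in all three views. I'll press a bit harder to confirm.

>>> move_arm(targets="-1 0 -0.05 0.2 0 0 0; -1 0 0 0.2 0 0 0; -1 0.03 0 0.2 0 0 0; -1 -0.03 0 0 0 0 0; -1 0 0 0 0 0 0")

```text
clock: 10.08
eef_pos: [537.2, -86.6, 99.4]
tool_rot: [-2.628, -0.0, 1.458]
force: [11.2, 1.3, 42.1]
width: 25.2
gripper_force: 65.0
```

```bash
python3 - <<'E'
from m import *
s=read_state();R=Ro.from_euler('xyz',s['tool_rot']).as_matrix();print(R.T@s['force'],R.T@s['torque'])
delta(*goal([517.5,-85.3,64.9],-6.5,37,.3))
d=load('w6');d5=load('w5')
# board corner pixels in composite: (98,543),(519?,)
g=cv2.cvtColor(d['color'],cv2.COLOR_RGB2GRAY).astype(float)
def edges(axis,i,a,b,t):
    x=(g[i-1:i+2].mean(0) if axis=='r' else g[:,i-1:i+2].mean(1)); gr=np.abs(np.gradient(x)); return [(j,round(gr[j])) for j in range(a,b) if gr[j]>t and gr[j]>=gr[j-1] and gr[j]>=gr[j+1]]
for r in (152,180,220,270): print(r,edges('r',r,20,90,7),edges('r',r,320,360,10))
for c in (70,80,90,110): print('c',c,edges('c',c,280,330,7))
for c in (235,256,280): print('c',c,edges('c',c,160,215,4))
s=read_state();R=Ro.from_euler('xyz',s['tool_rot']).as_matrix()
print(proj(d,s['eef_pos']+np.array([[35,-23,7],[35,23,7],[35,-23,37],[35,23,37.]])@R.T))
E
```

```text
[  2.55 -11.17 -42.09] [ 2.89  0.64 -0.18]
shift now-frame [-0.62  0.12  2.72] shift goal-frame [-0.62  0.14  2.71] turn [0.54 0.03 0.05] pos [537.21 -86.62  99.37] goal [535.92 -87.1   96.94]
152 [(28, 22)] []
180 [(35, 12)] []
220 [(39, 12), (44, 24)] [(336, 12)]
270 [(22, 10), (55, 10)] [(326, 14), (331, 14), (345, 33)]
c 70 [(304, 8), (305, 8), (313, 24)]
c 80 [(306, 22)]
c 90 [(301, 31)]
c 110 [(289, 30)]
c 235 [(171, 11), (181, 10), (202, 6)]
c 256 [(171, 11), (181, 11), (200, 12)]
c 280 [(170, 11), (181, 10), (205, 11)]
[[214.06 179.45]
 [297.82 179.55]
 [221.11 169.  ]
 [291.64 169.06]]
```

The press reached 42 N with no movement. The board's scale in the wrist view (about 182 mm depth at the face) matches the shoulder's depth, so the stop is seated. Next I'll take the load off and open.

>>> move_arm(targets="-1 0 0.03 -0.4 0 0 0; -1 0 0 -0.3 0 0 0; -1 0 0 0 0 0 0")

```text
clock: 10.33
eef_pos: [537.2, -86.6, 99.4]
tool_rot: [-2.62, 0.0, 1.458]
force: [2.6, 1.2, 12.7]
width: 25.3
gripper_force: 61.4
```

>>> move_arm(targets="1 0 0 0 0 0 0; 1 0 0 0 0 0 0; 1 0 0 0 0 0 0; 1 0 0 0 0 0 0; 1 0 0 0 0 0 0")

```text
clock: 10.75
eef_pos: [535.6, -86.6, 97.1]
tool_rot: [-2.617, 0.001, 1.458]
force: [-0.3, 0.3, -0.4]
width: 83.6
gripper_force: 0.0
```

Released cleanly. I'll back out along the hole axis, then look.

>>> move_arm(targets="1 0 0 -1.5 0 0 0; 1 0 0 -2.5 0 0 0; 1 0 0 -3 0 0 0; 1 0 0 -3 0 0 0; 1 -2 0 -2 0 0 0")

```text
clock: 11.17
eef_pos: [595.9, -108.1, 203.4]
tool_rot: [-2.621, -0.005, 1.464]
force: [0.9, 1.4, 0.3]
width: 85.0
gripper_force: 0.0
```

>>> move_arm(targets="1 -2 0 0 0 0 0; 1 -1 0 0 0 0 0; 1 0 0 0 0 0 0; 1 0 0 0 0 0 0")

```text
clock: 11.5
eef_pos: [588.4, -143.2, 200.1]
tool_rot: [-2.614, -0.0, 1.455]
force: [-0.4, 0.2, 0.8]
width: 85.7
gripper_force: 0.0
```

```bash
python3 - <<'E'
from m import *
D=cam('side');S=cam('scene');d=cam('wrist');np.save('w7.npy',d,allow_pickle=True)
a=cv2.resize(S['color'][140:215,185:285],(400,300),interpolation=cv2.INTER_CUBIC); b=cv2.resize(D['color'][150:225,235:335],(400,300),interpolation=cv2.INTER_CUBIC)
save({'color':np.vstack([np.hstack([a,b]),cv2.resize(d['color'][0:192],(800,300))])},'pics/q.png')
# predicted outline if seated: flange outer corners at shoulder(z=0)/waist top(30), grip top corners (78)
P=np.array([[x,y,z] for z,X,Y in((0,23,35),(30,23,35),(78,13,25)) for x,y in((-X,Y),(X,Y),(X,-Y),(-X,-Y))],float)
p=proj(d,np.array([517.5,-85.3,64.9])+P@Rs(-6.5).T); print((p*[800/512,300/192]+[0,300]).round())
E
```

```text
[[367. 457.]
 [437. 457.]
 [435. 563.]
 [369. 563.]
 [363. 455.]
 [441. 455.]
 [438. 572.]
 [365. 572.]
 [375. 471.]
 [429. 472.]
 [427. 573.]
 [376. 573.]]
```

View pics/q.png

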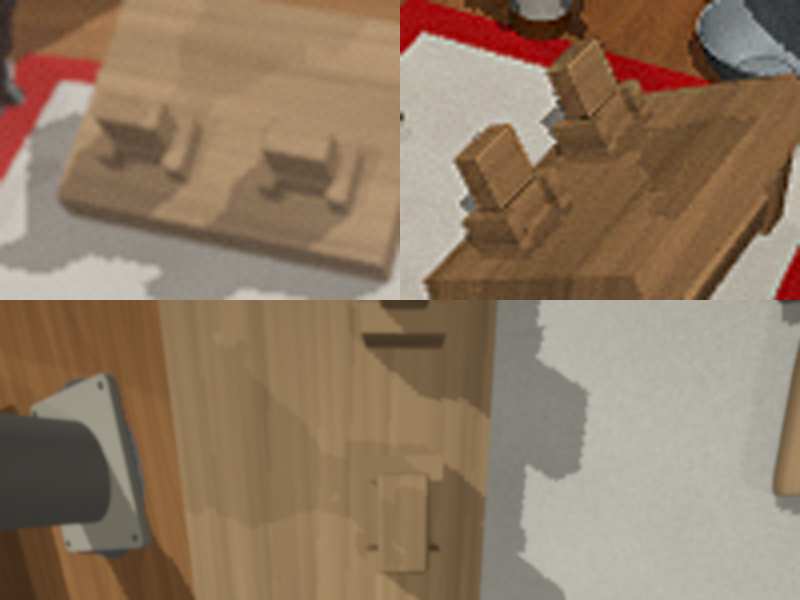

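The stop sits flush and parallel to the fitted one. Its grip top is seen at (378–428, 473–572), against (375–429, 471–573) predicted for a fully seated stop.

```bash
python3 -c "
from cell import order
print(order.finish_job())"
```

```text
the job is handed in; nothing more can be done
None
```

The spare stop was lifted straight out of the holder, pressed into the empty hole until it stopped hard, released, and the job handed in at about 12 s; the last pictures show it flush and level beside the fitted stop, but no verdict came back.

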